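# Sweep the blue end caps through the counting-tray gate

## Robot

A 6-joint arm with a two-finger parallel gripper is mounted at the origin on the work surface. World frame = base frame: x ahead of the robot, y to its left, z up, the work surface at z = 0. Lengths are in m, angles in rad, forces in N, time in s.
With the tool pointing down it reaches from about 0.275 to 0.825 m from the base axis. Payload 4.9 kg.
Tool frame: the origin (TCP) lies on the centre line of the jaws, within the pads' length; the fingertips stand 25 mm ahead of it and the grasp point (between the pads) lies 6 mm ahead of it; z points along the fingers, x is the direction in which the jaws open and shut, and the axes are right-handed (so a half turn about z gives the same grasp; the last joint's range is limited). The gripper opens to 85 mm and grips with 20 to 120 N. Pads are 22 mm wide; open, the fingers measure 114 mm over their backs; the gripper's body (76 mm by 85 mm) begins 54 mm behind the grasp point. The pads swing forward as they close: fully open they stand 13 mm farther back than shut.
Start: joints at [-1.322, 0.326, -0.193, 1.052, 0, 1.437], TCP at [0.205, -0.51, 0.256] pointing down, gripper open.
Joint ranges: [-2.65, 2.65], [-0.97, 1.79], [-1.3, 1.35], [-1.93, 2.1], [-1.47, 1.37], [-3.14, 3.14]. Speed limits (rad/s): [2.57, 2.57, 3.14, 3.14, 3.14, 3.14].

## Interface

Orientations are given as a unit quaternion [w, x, y, z].
In Python, from cell import env gives the robot as it stands.
- The arm moves only by the shell command python3 -m jog 'ROWS' [FORCE]. ROWS is JSON, a list of rows, each a list of 7 numbers: the opening, from 0 (shut) to 1 (fully open), then the shift along the tool's x, y, z in mm, then the turn, a rotation vector about the tool's x, y, z in rad. A call has 1 to 8 rows; each row shifts and turns the pose as measured when the row begins, along the tool's axes as they then stand; what a row does not reach is not made up. A row lasts 1/10 s, in which the tool goes at most 50 mm and 8.59 degrees, less where a joint would pass 70% of its speed; a pose out of reach is approached as far as the arm can. A call with a gripper value outside its range is refused whole. The fingers move at their own pace and stop on an object; FORCE is the grip in N (left out, the last holds). Time passes only in rows, so rows that do not move let the fingers close. It gives the time, the measured TCP pose, the force and the opening at its end, in the units of the state.
- env.sense(): the state, without advancing time (a new reading comes with each control period).
- env.get_image(name): name is "scene" or "top"; returns the picture (480x640x3 uint8, red, green, blue); there is no depth.
- env.camera_info(name): a dict with "camera_matrix" (3x3 intrinsics, pixels), "position" and "attitude" of the camera in the world. Camera axes: x right, y down, z forward; pixel columns grow to the right and rows downward; lengths in m; the calibration is good to about 2 mm. A picture is of the moment at which its call begins. camera_info takes no time and is no camera call.
- env.close_job(): hands the job in, once; it reports no verdict.
The state is a dict: "t": time; "joint_pos": joint angles; "qvel": joint speeds; "joint_torque": joint torques, N m; "tool_pos": TCP position; "tcp_rot": TCP orientation; "contact_force": force on the tool from outside, world axes, zero at the start; "moment": the same for the moment, N m; "grip_width": opening from 0.0 (shut) to 1.0 (fully open).
Only numpy, scipy, OpenCV 4.12 (cv2) and the standard library are available. Lean on these libraries where they do the work, as an engineer would, in place of code of your own. Each camera call takes 0.05 s, during which the arm holds its last target. There are 200 camera calls.

## Task

On the white counting tray, sweep the three blue caps with a fingertip through the gate between the two red posts, one at a time, so that each drops into the slot behind it. Push them along the deck only, never pick one up, and leave the orange cap on the deck. Do not disturb the bottle, the jar or the wrench on the bench.

Things in the scene. Friction and masses are not known exactly. Their poses are not given: they have to be found in the camera images.
- gate (a point): Middle of the tray's gate at deck level, on the edge where deck ends and slot begins. x points from the deck through the gate into the slot, y along the gate wall, z up. The gate is a 40 mm gap (y -20 to 20) in the rim between two red posts 10 mm in diameter (axes at x 3, y -25 and 25), 26 mm tall. No deck inside the gap: a cap tips in once its centre is past x = 0
- tray: White counting tray, fixed to the bench; origin on the bench, 75 mm before the gate; axes parallel to the gate's. Its flat deck is 60 mm above the bench, 210 mm (x -135 to 75) by 250 mm (y -125 to 125); outside these limits a grey rim 6 mm thick stands 18 mm above the deck
- slot (a point): Centre of the slot's floor, axes parallel to the gate's, 23 mm beyond the gate edge and 56 mm below the deck. The slot is an open white pocket, 46 mm in x and 70 mm in y inside, its walls as high as the rim
- blue_a_centre (a point): First blue column end cap, a plain solid disc 24 mm in diameter and 12 mm tall with a steel dot on top, 13 to 22 g, lying flat and loose on the tray's deck. The point is the cap's centre, 6 mm above its underside
- blue_b_centre (a point): Second blue column end cap, a plain solid disc 24 mm in diameter and 12 mm tall with a steel dot on top, 13 to 22 g, lying flat and loose on the tray's deck. The point is the cap's centre, 6 mm above its underside
- blue_c_centre (a point): Third blue column end cap, a plain solid disc 24 mm in diameter and 12 mm tall with a steel dot on top, 13 to 22 g, lying flat and loose on the tray's deck. The point is the cap's centre, 6 mm above its underside
- orange_centre (a point): Orange column end cap, a plain solid disc 24 mm in diameter and 12 mm tall with a steel dot on top, 13 to 22 g, lying flat and loose on the tray's deck. The point is the cap's centre, 6 mm above its underside. It stays on the deck; small nudges do no harm
- bottle: Bystander: glass bottle with a blue screw cap, 72 mm in diameter, 150 mm tall, standing loose on the bench beyond the slot's side of the tray; origin at the centre of its underside, z up its axis
- jar: Bystander: amber jar with a white lid, 50 mm in diameter, 75 mm tall, standing loose on the bench on the side of the tray away from the slot; origin at the centre of its underside, z up its axis
- wrench: Bystander: steel wrench 150 mm long, lying loose on the bench beyond the tray as seen from the robot; origin at the centre of its underside, x along its length, z up
Not all that is in view belongs to the job. Of the things shaped like the part that bears orange_centre, the orange one is meant. Leave any turquoise look-alike of the part that bears blue_b_centre alone.

How it is judged:
On the way, in this order (a step that is already met when the one before it is completed fails the run):
1. one blue cap lies in the slot (((x of blue_a_centre in the frame of gate between 0 and 0.048 m and y of blue_a_centre in the frame of gate between -0.037 and 0.037 m and z of blue_a_centre in the frame of gate between -0.06 and -0.005 m) or (x of blue_b_centre in the frame of gate between 0 and 0.048 m and y of blue_b_centre in the frame of gate between -0.037 and 0.037 m and z of blue_b_centre in the frame of gate between -0.06 and -0.005 m) or (x of blue_c_centre in the frame of gate between 0 and 0.048 m and y of blue_c_centre in the frame of gate between -0.037 and 0.037 m and z of blue_c_centre in the frame of gate between -0.06 and -0.005 m))), for 0.2 s.
2. a second blue cap has followed it into the slot ((((x of blue_a_centre in the frame of gate between 0 and 0.048 m and y of blue_a_centre in the frame of gate between -0.037 and 0.037 m and z of blue_a_centre in the frame of gate between -0.06 and -0.005 m) and (x of blue_b_centre in the frame of gate between 0 and 0.048 m and y of blue_b_centre in the frame of gate between -0.037 and 0.037 m and z of blue_b_centre in the frame of gate between -0.06 and -0.005 m)) or ((x of blue_a_centre in the frame of gate between 0 and 0.048 m and y of blue_a_centre in the frame of gate between -0.037 and 0.037 m and z of blue_a_centre in the frame of gate between -0.06 and -0.005 m) and (x of blue_c_centre in the frame of gate between 0 and 0.048 m and y of blue_c_centre in the frame of gate between -0.037 and 0.037 m and z of blue_c_centre in the frame of gate between -0.06 and -0.005 m)) or ((x of blue_b_centre in the frame of gate between 0 and 0.048 m and y of blue_b_centre in the frame of gate between -0.037 and 0.037 m and z of blue_b_centre in the frame of gate between -0.06 and -0.005 m) and (x of blue_c_centre in the frame of gate between 0 and 0.048 m and y of blue_c_centre in the frame of gate between -0.037 and 0.037 m and z of blue_c_centre in the frame of gate between -0.06 and -0.005 m)))), for 0.2 s.
3. the third blue cap has followed (x of blue_a_centre in the frame of gate between 0 and 0.048 m and y of blue_a_centre in the frame of gate between -0.037 and 0.037 m and z of blue_a_centre in the frame of gate between -0.06 and -0.005 m and x of blue_b_centre in the frame of gate between 0 and 0.048 m and y of blue_b_centre in the frame of gate between -0.037 and 0.037 m and z of blue_b_centre in the frame of gate between -0.06 and -0.005 m and x of blue_c_centre in the frame of gate between 0 and 0.048 m and y of blue_c_centre in the frame of gate between -0.037 and 0.037 m and z of blue_c_centre in the frame of gate between -0.06 and -0.005 m), for 0.2 s.
At the end, for the whole second after the job is handed in: All three blue caps lie in the slot, their centres at least 5 mm below deck level and between its walls; the orange cap lies on the deck inside the rim; bottle, jar and wrench are within 20 mm of where they stood (all of step 3 and x of orange_centre in the frame of gate between -0.213 and 0 m and y of orange_centre in the frame of gate between -0.127 and 0.127 m and z of orange_centre in the frame of gate between 0 and 0.02 m and distance of each of bottle, jar, wrench from where it was at the start of the episode below 0.02 m); the robot touches nothing.
It fails at once if a cap is lifted (its centre more than 20 mm above the deck; lying flat it is 6 mm) (z of any of blue_a_centre, blue_b_centre, blue_c_centre, orange_centre in the frame of gate above 0.02 m).
It fails at once if the orange cap goes through the gate (z of orange_centre in the frame of gate below -0.005 m or x of orange_centre in the frame of gate above 0.005 m).
It fails at once if the glass solvent bottle is pushed more than 20 mm or tipped (distance of bottle from where it was at the start of the episode above 0.02 m or angle between bottle's own z axis and vertical above 0.3 rad).
It fails at once if the amber jar is pushed more than 20 mm or tipped (distance of jar from where it was at the start of the episode above 0.02 m or angle between jar's own z axis and vertical above 0.3 rad).
It fails at once if the wrench is pushed more than 20 mm or tipped (distance of wrench from where it was at the start of the episode above 0.02 m or angle between wrench's own z axis and vertical above 0.3 rad).
It also fails if it takes over 54 s, if anything falls off the work surface, if the arm or the gripper's body presses on something with over 40 N, if the wrist force passes 120 N, or if a joint passes its speed limit or range.

## Working session

There is one attempt and no reset: what is moved stays moved. The work goes in short steps, Python scripts to look and compute and a shell command to move; the robot and the scene stay as the last step left them, time stands still between calls to the robot, and variables do not carry over. Pictures are saved under pics/ and viewed, about 8 in all and at most 12, crops included, and the job is handed in when it is done.

```bash
ls; mkdir -p pics; python3 - <<'E'
from cell import env
import cv2
for n in("top","scene"):
    cv2.imwrite(f"pics/{n}0.png",env.get_image(n)[:,:,::-1]); print(env.camera_info(n))
print(env.sense())
E
```

```text
pics
{'camera_matrix': array([[447.36974391,   0.        , 316.07650066],
       [  0.        , 447.36974391, 250.17925045],
       [  0.        ,   0.        ,   1.        ]]), 'position': array([0.54782163, 0.07821613, 0.7594582 ]), 'attitude': array([ 0.01175663, -0.70170627,  0.7116442 , -0.03213459])}
{'camera_matrix': array([[603.65085919,   0.        , 326.36123631],
       [  0.        , 603.65085919, 236.78923637],
       [  0.        ,   0.        ,   1.        ]]), 'position': array([ 1.06159532, -0.51403902,  1.09149705]), 'attitude': array([-0.29991169,  0.89294277,  0.32017674, -0.10096058])}
{'t': 0.1, 'joint_pos': array([-1.32219416e+00,  3.26840060e-01, -1.93500288e-01,  1.05198036e+00,
       -9.35663487e-06,  1.43656197e+00]), 'qvel': array([-9.84837668e-05, -8.68447374e-04,  4.03585421e-03,  9.16474995e-04,
       -4.36441828e-04,  1.96707116e-04]), 'joint_torque': array([-1.37160555e-04, -4.44238937e+01,  2.63038659e+01,  7.87300902e-03,
       -2.09010614e-04, -4.55762020e-06]), 'tool_pos': array([ 0.20532517, -0.50971701,  0.25559005]), 'tcp_rot': array([-5.03775336e-04,  8.28719603e-01, -5.59663505e-01, -5.71985656e-04]), 'contact_force': array([-0.3762831 , -0.45388135,  0.77539359]), 'moment': array([ 0.02524724, -0.0047749 , -0.01798997]), 'grip_width': 0.9988384484466638}
```

View pics/top0.png

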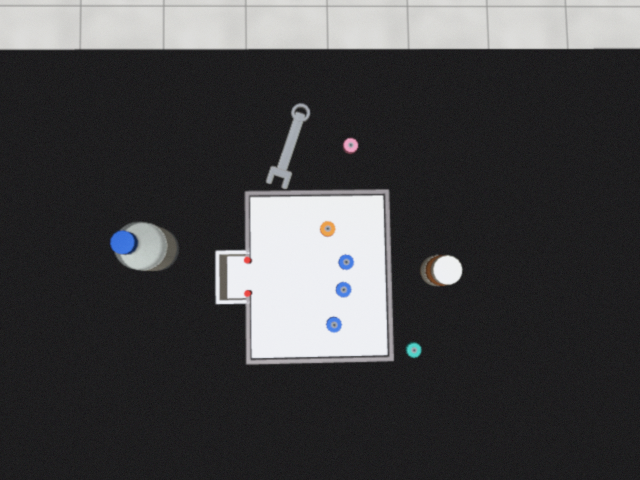

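View pics/scene0.png

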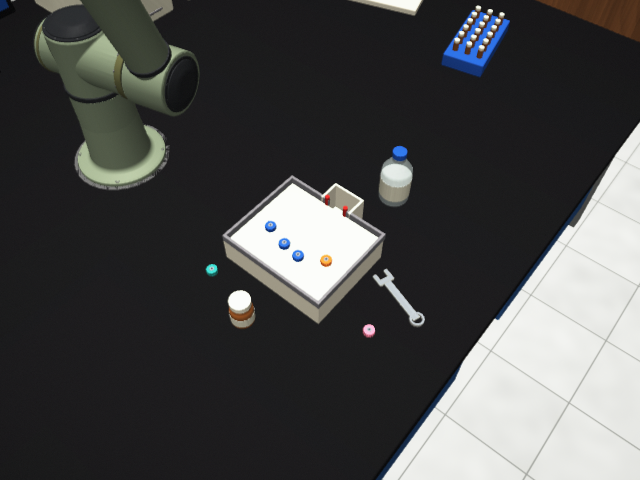

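The top view shows the gate posts at (248,260) and (248,293), with the slot to their left. Blue candidates are (346,262), (343,289) and (334,324) on the deck. Orange is at (327,229). The look-alikes, turquoise (414,350) and pink (351,145), lie on the bench off the tray, so I'll leave them alone. The bottle is at (145,246), the jar at (442,270) and the wrench at (290,145).

```bash
cat > h.py <<'E'
from cell import env
import cv2, numpy as np
from scipy.spatial.transform import Rotation as R
def px2w(n,uv,z):
    c=env.camera_info(n);q=c["attitude"];Rm=R.from_quat([*q[1:],q[0]]).as_matrix()
    d=Rm@np.linalg.inv(c["camera_matrix"])@np.array([*uv,1.]);p=c["position"]
    return (p+d*(z-p[2])/d[2])[:2]
def blobs(im,lo,hi,amin,amax=1e9):
    h=cv2.cvtColor(im,cv2.COLOR_RGB2HSV);m=cv2.inRange(h,lo,hi)
    m=cv2.morphologyEx(m,cv2.MORPH_CLOSE,np.ones((5,5)))
    _,_,s,c=cv2.connectedComponentsWithStats(m)
    return [tuple(c[i]) for i in range(1,len(s)) if amin<s[i,4]<amax]
COL=dict(blue=((105,120,80),(125,255,255)),orange=((10,150,120),(20,255,255)))
def caps(n="top",im=None):
    im=env.get_image(n) if im is None else im
    return {k:[px2w(n,u,.070) for u in blobs(im,*v,60,350)] for k,v in COL.items()}
def tool():
    s=env.sense();q=s["tcp_rot"];M=R.from_quat([*q[1:],q[0]]).as_matrix();return s,M
E
python3 - <<'E'
from h import *
np.set_printoptions(precision=4,suppress=True)
im=env.get_image("top");print(caps(im=im))
print("posts",[px2w("top",u,.086) for u in blobs(im,(0,150,100),(6,255,255),15,200)])
print("deck-top rim corners",[px2w("top",u,.078) for u in [(246,191),(388,190),(393,361),(247,363)]])
s2=env.get_image("scene");print(caps("scene",s2));print("posts sc",[px2w("scene",u,.080) for u in blobs(s2,(0,150,100),(6,255,255),8,200)])
M=tool()[1];print(M)
c=cv2.resize(im[180:370,205:425],None,fx=3,fy=3,interpolation=cv2.INTER_CUBIC)
cv2.imwrite("pics/crop1.png",c[:,:,::-1])
E
```

```text
{'blue': [array([0.5722, 0.0128]), array([0.5298, 0.0175]), array([0.4769, 0.0331])], 'orange': [array([0.6241, 0.0403])]}
posts [array([0.5767, 0.1619]), array([0.5268, 0.1619])]
deck-top rim corners [array([0.6823, 0.1643]), array([ 0.6818, -0.0544]), array([ 0.4208, -0.0555]), array([0.4222, 0.1642])]
{'blue': [array([-0.6874,  0.1412]), array([0.5619, 0.3905]), array([0.475 , 0.0327]), array([0.5284, 0.0171]), array([0.5705, 0.012 ])], 'orange': [array([0.623 , 0.0397]), array([ 0.5741, -0.166 ])]}
posts sc [array([0.5251, 0.1624]), array([0.5751, 0.1628])]
[[ 0.3735 -0.9276 -0.0003]
 [-0.9276 -0.3735  0.001 ]
 [-0.001  -0.0001 -1.    ]]
```

View pics/crop1.png

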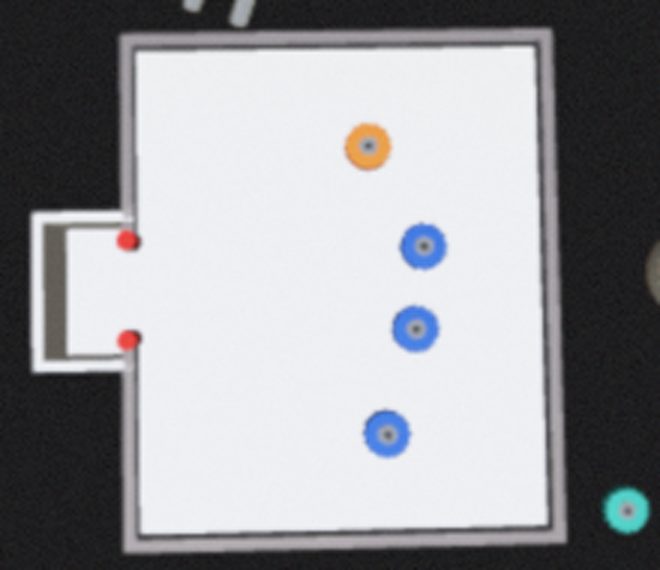

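The crop confirms the three blue caps and the orange cap on the deck. The turquoise one is outside the rim. In world coordinates the gate is about (0.551, 0.159), opening toward +y. I'll push each cap along tool -y with the two fingertips about 10 mm apart, so the cap nests between them.

```bash
cat >> h.py <<'E'
def plan(way):
    """way: list of (x,y,z,heading_deg,nrows,opening). heading = direction of -tool y. Prints rows."""
    s,M=tool();p=np.array(s["tool_pos"]);h=np.degrees(np.arctan2(-M[1,1],-M[0,1]))
    print("now",p.round(4),"head",round(h,1),"t",round(s["t"],2),"F",s["contact_force"].round(1),"open",round(s["grip_width"],3))
    for x,y,z,hd,n,o in way:
        out=[];dp=(np.array([x,y,z])-p)/n;dh=(hd-h)/n
        for _ in range(n):
            a=np.radians(h);d=np.array([-np.cos(a),-np.sin(a)])  # tool y
            tx=np.array([-d[1],d[0]]) # y x z with z down
            out.append([o,round(1e3*dp[:2]@tx,1),round(1e3*dp[:2]@d,1),round(-1e3*dp[2],1),0,0,round(-np.radians(dh),3)]);p=p+dp;h+=dh
        print(str(out).replace(" ",""))
E
python3 -c "
from h import *
print('tool x check',tool()[1][:2,0])
plan([(.39,-.26,.25,60,7,.12),(.5767,-.0217,.15,98,8,.12)])"
```

```text
tool x check [ 0.37354115 -0.92761302]
now [ 0.2054 -0.5099  0.2558] head 21.9 t 0.2 F [-0.1  0.7  0. ] open 0.998
[[0.12,np.float64(-23.3),np.float64(-37.8),np.float64(0.8),0,0,np.float64(-0.095)],[0.12,np.float64(-19.6),np.float64(-39.8),np.float64(0.8),0,0,np.float64(-0.095)],[0.12,np.float64(-15.7),np.float64(-41.5),np.float64(0.8),0,0,np.float64(-0.095)],[0.12,np.float64(-11.7),np.float64(-42.8),np.float64(0.8),0,0,np.float64(-0.095)],[0.12,np.float64(-7.6),np.float64(-43.7),np.float64(0.8),0,0,np.float64(-0.095)],[0.12,np.float64(-3.4),np.float64(-44.3),np.float64(0.8),0,0,np.float64(-0.095)],[0.12,np.float64(0.8),np.float64(-44.4),np.float64(0.8),0,0,np.float64(-0.095)]]
[[0.12,np.float64(5.3),np.float64(-37.5),np.float64(12.5),0,0,np.float64(-0.083)],[0.12,np.float64(8.4),np.float64(-36.9),np.float64(12.5),0,0,np.float64(-0.083)],[0.12,np.float64(11.4),np.float64(-36.1),np.float64(12.5),0,0,np.float64(-0.083)],[0.12,np.float64(14.4),np.float64(-35.0),np.float64(12.5),0,0,np.float64(-0.083)],[0.12,np.float64(17.2),np.float64(-33.7),np.float64(12.5),0,0,np.float64(-0.083)],[0.12,np.float64(20.0),np.float64(-32.2),np.float64(12.5),0,0,np.float64(-0.083)],[0.12,np.float64(22.5),np.float64(-30.4),np.float64(12.5),0,0,np.float64(-0.083)],[0.12,np.float64(25.0),np.float64(-28.4),np.float64(12.5),0,0,np.float64(-0.083)]]
```

```bash
sed -i 's/out.append(\(.*\));p=p+dp/out.append([float(v) for v in \1]);p=p+dp/' h.py
python3 -m jog '[[0.12,-23,-38,1,0,0,-0.095],[0.12,-20,-40,1,0,0,-0.095],[0.12,-16,-41,1,0,0,-0.095],[0.12,-12,-43,1,0,0,-0.095],[0.12,-8,-44,1,0,0,-0.095],[0.12,-3,-44,1,0,0,-0.095],[0.12,1,-44,1,0,0,-0.095]]'
python3 -c "
from h import *
plan([(.5767,-.0217,.15,98,8,.12)])"
```

```text
t: 0.9
tool_pos: [0.3905, -0.2549, 0.2471]
tcp_rot: [0.0, 0.968, -0.252, 0.0]
contact_force: [-0.2, -0.5, -0.5]
grip_width: 0.123
now [ 0.3905 -0.2549  0.2471] head 60.8 t 0.9 F [-0.2 -0.5 -0.5] open 0.123
[[0.12,6.1,-36.8,12.1,0.0,0.0,-0.081],[0.12,9.1,-36.2,12.1,0.0,0.0,-0.081],[0.12,12.0,-35.3,12.1,0.0,0.0,-0.081],[0.12,14.8,-34.2,12.1,0.0,0.0,-0.081],[0.12,17.5,-32.9,12.1,0.0,0.0,-0.081],[0.12,20.1,-31.4,12.1,0.0,0.0,-0.081],[0.12,22.6,-29.7,12.1,0.0,0.0,-0.081],[0.12,24.9,-27.7,12.1,0.0,0.0,-0.081]]
```

```bash
python3 -m jog '[[0.12,6,-37,12,0,0,-0.081],[0.12,9,-36,12,0,0,-0.081],[0.12,12,-35,12,0,0,-0.081],[0.12,15,-34,12,0,0,-0.081],[0.12,17.5,-33,12,0,0,-0.081],[0.12,20,-31,12,0,0,-0.081],[0.12,22.5,-30,12,0,0,-0.081],[0.12,25,-28,12,0,0,-0.081]]'
python3 - <<'E'
from h import *
plan([(.5767,-.0217,.089,98,3,.12)])
im=env.get_image("top");sc=env.get_image("scene")
a=cv2.resize(im[180:370,205:425],None,fx=2.4,fy=2.4);b=cv2.resize(sc[150:330,200:400],(0,0),fx=2.5,fy=2.5)[:456]
a=a[:450];b=b[:450];w=np.hstack([a,b]);f=800/w.shape[1];cv2.imwrite("pics/c2.png",cv2.resize(w,None,fx=f,fy=f)[:,:,::-1])
E
```

```text
t: 1.7
tool_pos: [0.5808, -0.0079, 0.149]
tcp_rot: [0.002, 0.996, 0.085, 0.002]
contact_force: [0.3, -0.7, 0.6]
grip_width: 0.12
now [ 0.5808 -0.0079  0.149 ] head 99.7 t 1.7 F [ 0.3 -0.7  0.6] open 0.12
[[0.12,-2.1,4.3,20.0,0.0,0.0,0.01],[0.12,-2.1,4.3,20.0,0.0,0.0,0.01],[0.12,-2.0,4.4,20.0,0.0,0.0,0.01]]
```

View pics/c2.png

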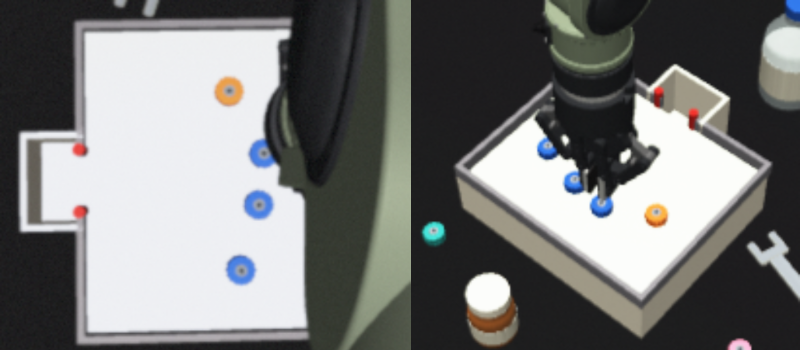

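The fingers are above the deck but overshot about 14 mm toward the upper blue cap. I'll shift back first and then descend.

```bash
python3 -m jog '[[0.12,-6,14,0,0,0,0.03],[0.12,0,0,0,0,0,0]]'
python3 -c "
from h import *
plan([(.5767,-.0217,.090,98,3,.12)])"
```

```text
t: 2.0
tool_pos: [0.5766, -0.0212, 0.147]
tcp_rot: [0.002, 0.998, 0.07, 0.0]
contact_force: [-1.3, -0.9, -0.6]
grip_width: 0.115
now [ 0.5766 -0.0212  0.147 ] head 98.0 t 2.0 F [-1.3 -0.9 -0.6] open 0.115
[[0.12,-0.0,0.2,19.0,0.0,0.0,0.0],[0.12,-0.0,0.2,19.0,0.0,0.0,0.0],[0.12,-0.0,0.2,19.0,0.0,0.0,0.0]]
```

```bash
python3 -m jog '[[0.12,0,0,19,0,0,0],[0.12,0,0,19,0,0,0],[0.12,0,0,18,0,0,0],[0.12,0,0,0,0,0,0]]'
python3 - <<'E'
from h import *
plan([(.5545,.142,.090,98,10,.12)])
im=env.get_image("top");sc=env.get_image("scene");print(caps(im=im),caps("scene",sc))
a=cv2.resize(im[180:370,205:425],None,fx=2.4,fy=2.4)[:450];b=cv2.resize(sc[190:310,210:343],(0,0),fx=3.75,fy=3.75)[:450]
w=np.hstack([a,b]);f=800/w.shape[1];cv2.imwrite("pics/c3.png",cv2.resize(w,None,fx=f,fy=f)[:,:,::-1])
E
```

```text
t: 2.4
tool_pos: [0.5755, -0.0284, 0.0927]
tcp_rot: [0.002, 0.998, 0.064, 0.002]
contact_force: [0.2, -0.7, -0.2]
grip_width: 0.124
now [ 0.5755 -0.0284  0.0927] head 97.3 t 2.4 F [ 0.2 -0.7 -0.2] open 0.124
[[0.12,0.1,-17.2,0.3,0.0,0.0,-0.001],[0.12,0.1,-17.2,0.3,0.0,0.0,-0.001],[0.12,0.1,-17.2,0.3,0.0,0.0,-0.001],[0.12,0.1,-17.2,0.3,0.0,0.0,-0.001],[0.12,0.2,-17.2,0.3,0.0,0.0,-0.001],[0.12,0.2,-17.2,0.3,0.0,0.0,-0.001],[0.12,0.2,-17.2,0.3,0.0,0.0,-0.001],[0.12,0.2,-17.2,0.3,0.0,0.0,-0.001],[0.12,0.3,-17.2,0.3,0.0,0.0,-0.001],[0.12,0.3,-17.2,0.3,0.0,0.0,-0.001]]
{'blue': [array([0.57216413, 0.01266415]), array([0.52979693, 0.01744081]), array([0.47688878, 0.03308115])], 'orange': [array([0.62420717, 0.04039826])]} {'blue': [array([-0.68744684,  0.14117729]), array([0.56165822, 0.39017784])], 'orange': [array([0.62303223, 0.03967075]), array([ 0.57384469, -0.16635994])]}
```

View pics/c3.png

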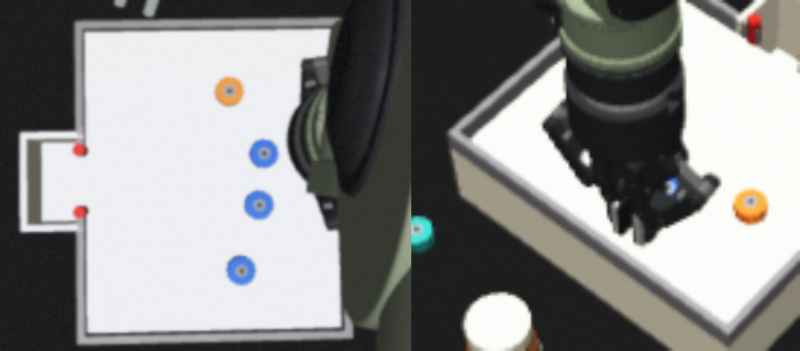

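The fingers stand behind the upper blue cap with clear space. I'm pushing now, a little lower.

```bash
python3 -m jog '[[0.12,0,-4,4,0,0,0],[0.12,0,-12,0,0,0,0],[0.12,0,-14,0,0,0,0],[0.12,0,-14,0,0,0,0],[0.12,0,-14,0,0,0,0],[0.12,0,-14,0,0,0,0]]'
python3 - <<'E'
from h import *
im=env.get_image("top");print(caps(im=im),caps("scene"))
plan([(.5545,.142,.089,98,6,.12)])
E
```

```text
t: 3.1
tool_pos: [0.5699, 0.0471, 0.0944]
tcp_rot: [0.003, 0.998, 0.063, 0.007]
contact_force: [-0.0, -0.3, 0.4]
grip_width: 0.12
{'blue': [], 'orange': []} {'blue': [array([-0.68744684,  0.14117729]), array([0.56165822, 0.39017784]), array([0.47497806, 0.03271603]), array([0.52842204, 0.01707139])], 'orange': [array([0.62312402, 0.03957766]), array([ 0.57415048, -0.16613185])]}
now [0.5695 0.0479 0.0943] head 97.3 t 3.2 F [-0.3 -0.2 -0.5] open 0.121
[[0.12,-0.5,-15.9,0.9,0.0,0.0,-0.002],[0.12,-0.5,-15.9,0.9,0.0,0.0,-0.002],[0.12,-0.4,-15.9,0.9,0.0,0.0,-0.002],[0.12,-0.4,-15.9,0.9,0.0,0.0,-0.002],[0.12,-0.4,-15.9,0.9,0.0,0.0,-0.002],[0.12,-0.3,-15.9,0.9,0.0,0.0,-0.002]]
```

```bash
python3 - <<'E'
from h import *
im=env.get_image("top");sc=env.get_image("scene")
a=cv2.resize(im[180:370,205:425],None,fx=2.4,fy=2.4)[:450];b=cv2.resize(sc[170:290,240:373],(0,0),fx=3.75,fy=3.75)[:450]
w=np.hstack([a,b]);f=800/w.shape[1];cv2.imwrite("pics/c4.png",cv2.resize(w,None,fx=f,fy=f)[:,:,::-1])
print(tool()[1])
E
```

```text
[[ 0.99198587  0.12549892  0.01463051]
 [ 0.12559312 -0.99206544 -0.00570411]
 [ 0.01379856  0.00749589 -0.9998767 ]]
```

View pics/c4.png

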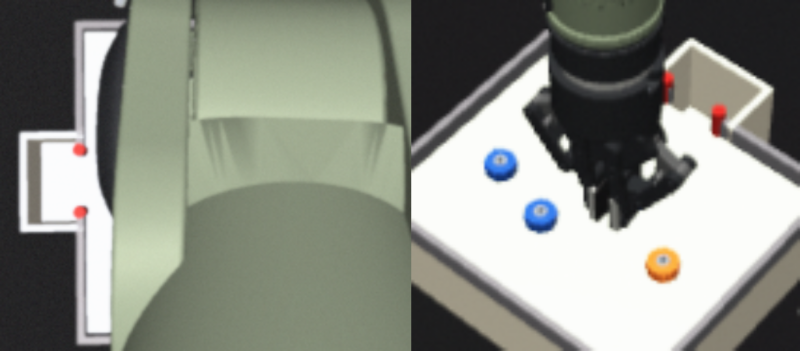

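The cap has left its old place and must be just ahead of the fingertips, which hide it. The tool rose about 2 mm and tilted 1°, so I'll correct both and continue.

```bash
python3 -m jog '[[0.12,0,3,5,0.0075,-0.014,0],[0.12,0,0,3,0,0,0]]'
python3 - <<'E'
from h import *
print(tool()[1][:,2]);plan([(.5545,.142,.088,98,8,.12)])
E
```

```text
t: 3.5
tool_pos: [0.5711, 0.0423, 0.0862]
tcp_rot: [0.0, 0.998, 0.063, -0.0]
contact_force: [-0.2, -1.0, -0.3]
grip_width: 0.123
[-2.51498839e-04 -2.01137559e-04 -9.99999948e-01]
now [0.5711 0.0423 0.0862] head 97.2 t 3.5 F [-0.2 -1.  -0.3] open 0.123
[[0.12,-0.5,-12.6,-0.2,0.0,0.0,-0.002],[0.12,-0.5,-12.6,-0.2,0.0,0.0,-0.002],[0.12,-0.5,-12.6,-0.2,0.0,0.0,-0.002],[0.12,-0.4,-12.6,-0.2,0.0,0.0,-0.002],[0.12,-0.4,-12.6,-0.2,0.0,0.0,-0.002],[0.12,-0.4,-12.6,-0.2,0.0,0.0,-0.002],[0.12,-0.4,-12.6,-0.2,0.0,0.0,-0.002],[0.12,-0.3,-12.6,-0.2,0.0,0.0,-0.002]]
```

```bash
python3 -m jog '[[0.12,-0.5,-12,-1,0,0,0],[0.12,-0.5,-12,0,0,0,0],[0.12,-0.5,-12,0,0,0,0],[0.12,-0.5,-12,0,0,0,0],[0.12,-0.5,-12,0,0,0,0]]'
python3 - <<'E'
from h import *
print(tool()[1][:,2]);plan([(.5545,.142,.088,98,4,.12)])
sc=env.get_image("scene");print(caps("scene",sc)["blue"]);cv2.imwrite("pics/c5.png",cv2.resize(sc[150:270,250:410],(0,0),fx=4,fy=4)[:,:,::-1])
E
```

```text
t: 4.0
tool_pos: [0.5604, 0.1039, 0.0862]
tcp_rot: [-0.0, 0.998, 0.06, -0.001]
contact_force: [-0.1, 0.5, -0.3]
grip_width: 0.123
[-1.89271342e-03  5.86248180e-05 -9.99998207e-01]
now [0.5604 0.1039 0.0862] head 96.9 t 4.0 F [-0.1  0.5 -0.3] open 0.123
[[0.12,-0.3,-9.6,-0.5,0.0,0.0,-0.005],[0.12,-0.3,-9.6,-0.5,0.0,0.0,-0.005],[0.12,-0.2,-9.6,-0.5,0.0,0.0,-0.005],[0.12,-0.2,-9.6,-0.5,0.0,0.0,-0.005]]
[array([-0.68744684,  0.14117729]), array([0.56165822, 0.39017784]), array([0.47497806, 0.03271603]), array([0.52842204, 0.01707139])]
```

View pics/c5.png

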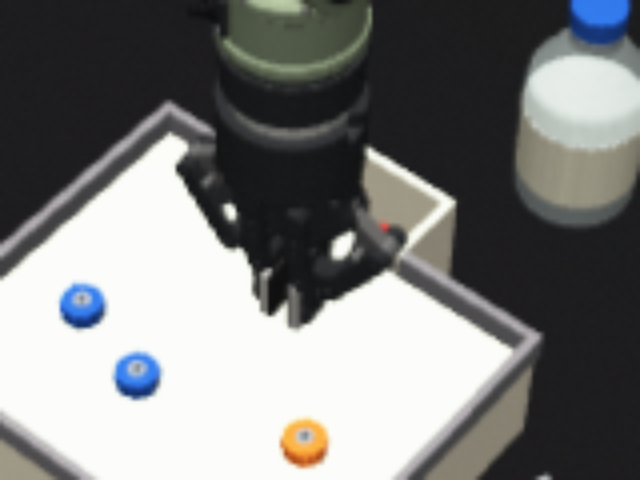

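The cap is hidden between the fingers and the gate, and the other caps haven't moved. I'm finishing the push slowly.

```bash
python3 -m jog '[[0.12,-1,-10,-1,0,0,0],[0.12,-1,-10,0,0,0,0],[0.12,0,-10,0,0,0,0],[0.12,0,-7,0,0,0,0],[0.12,0,0,0,0,0,0]]'
python3 - <<'E'
from h import *
plan([(.54,.05,.12,90,4,.12)])
sc=env.get_image("scene");print(caps("scene",sc)["blue"])
E
```

```text
t: 4.55
tool_pos: [0.5524, 0.147, 0.0877]
tcp_rot: [-0.001, 0.998, 0.063, -0.001]
contact_force: [0.7, -0.0, 0.5]
grip_width: 0.12
now [0.5524 0.147  0.0877] head 97.2 t 4.55 F [ 0.7 -0.   0.5] open 0.12
[[0.12,-6.1,23.7,-8.1,0.0,0.0,0.031],[0.12,-5.4,23.8,-8.1,0.0,0.0,0.031],[0.12,-4.6,24.0,-8.1,0.0,0.0,0.031],[0.12,-3.9,24.1,-8.1,0.0,0.0,0.031]]
[array([-0.68744684,  0.14117729]), array([0.56186838, 0.39049695]), array([0.47497806, 0.03271603]), array([0.52842204, 0.01707139])]
```

```bash
python3 -m jog '[[0.12,0,8,0,0,0,0],[0.12,0,10,-20,0,0,0],[0.12,0,20,-25,0,0,0.04],[0.12,-3,38,-5,0,0,0.06],[0.12,-4,40,0,0,0,0.06],[0.12,-4,40,0,0,0,0.06],[0.12,0,0,0,0,0,0]]'
python3 - <<'E'
from h import *
print(tool()[1][:,2]);plan([(.5235,-.020,.145,81.5,2,.12)])
im=env.get_image("top");sc=env.get_image("scene")
a=cv2.resize(im[180:370,205:425],None,fx=2.4,fy=2.4)[:450];b=cv2.resize(sc[170:290,240:373],(0,0),fx=3.75,fy=3.75)[:450]
w=np.hstack([a,b]);f=800/w.shape[1];cv2.imwrite("pics/c6.png",cv2.resize(w,None,fx=f,fy=f)[:,:,::-1])
print(caps(im=im))
E
```

```text
t: 5.3
tool_pos: [0.5497, -0.0201, 0.1394]
tcp_rot: [0.001, 0.999, -0.053, -0.0]
contact_force: [0.4, 0.4, 0.1]
grip_width: 0.121
[-3.67891437e-04 -2.73935344e-03 -9.99996180e-01]
now [ 0.5497 -0.0201  0.1394] head 83.9 t 5.3 F [0.4 0.4 0.1] open 0.121
[[0.12,-13.0,1.3,-2.8,0.0,0.0,0.021],[0.12,-13.0,1.6,-2.8,0.0,0.0,0.021]]
{'blue': [array([0.55065373, 0.1790748 ]), array([0.52988413, 0.01756772]), array([0.47688878, 0.03308115])], 'orange': [array([0.6241167 , 0.04034717])]}
```

View pics/c6.png

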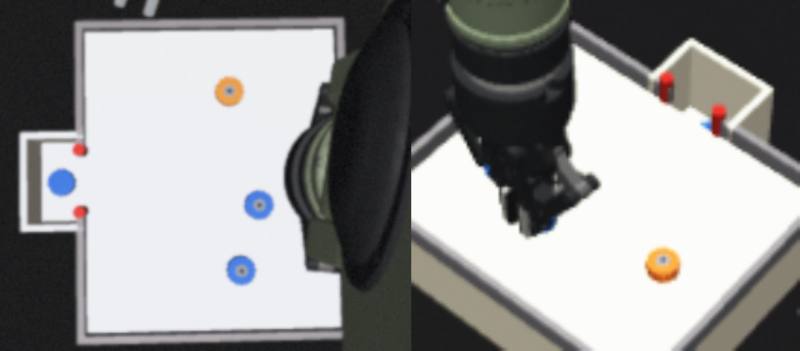

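The first blue cap is in the slot at top-crop (62,182), apparently flipped. I'll triangulate its height and carry on with the middle cap at (259,205).

```bash
python3 -m jog '[[0.12,-13,1,-3,0,0,0.02],[0.12,-13,2,0,0,0,0.02],[0.12,0,0,0,0,0,0]]'
python3 - <<'E'
from h import *
sc=env.get_image("scene");im=env.get_image("top")
bt=blobs(im,*COL["blue"],60,350)
bs=[b for b in blobs(sc,*COL["blue"],5,350)];print(bt,bs)
for z in(.01,.03,.05,.07): print(z,px2w("top",bt[0],z),px2w("scene",(341.7,213.5),z))
print(tool()[1][:,2]);plan([(.5235,-.020,.087,81.5,3,.12)])
E
```

```text
t: 5.7
tool_pos: [0.5231, -0.0155, 0.1418]
tcp_rot: [-0.0, 0.998, -0.07, -0.001]
contact_force: [-0.3, 0.1, -0.5]
grip_width: 0.119
[(np.float64(237.43150684931507), np.float64(277.17808219178085)), (np.float64(343.0211267605634), np.float64(289.21830985915494)), (np.float64(333.4642857142857), np.float64(324.07142857142856))] [(np.float64(2.765625), np.float64(4.390625)), (np.float64(399.25380710659897), np.float64(152.89340101522842)), (np.float64(283.8453608247423), np.float64(243.42268041237114)), (np.float64(501.6734693877551), np.float64(311.2244897959184))]
0.01 [0.55097141 0.18787951] [0.54277074 0.19755087]
0.03 [0.55088735 0.18495304] [0.55236531 0.18439152]
0.05 [0.5508033  0.18202656] [0.56195987 0.17123217]
0.07 [0.55071925 0.17910009] [0.57155443 0.15807282]
[ 1.18915941e-03  1.44260369e-04 -9.99999283e-01]
now [ 0.525  -0.0157  0.1422] head 82.0 t 5.8 F [0.  0.3 0.2] open 0.122
[[0.12,-0.3,1.5,18.4,0.0,0.0,0.003],[0.12,-0.3,1.5,18.4,0.0,0.0,0.003],[0.12,-0.3,1.5,18.4,0.0,0.0,0.003]]
```

```bash
python3 -m jog '[[0.12,0,2,18,0,0,0],[0.12,0,1,18,0,0,0],[0.12,0,0,17,0,0,0],[0.12,0,0,0,0,0,0]]'
python3 - <<'E'
from h import *
print(tool()[1][:,2]);plan([(.5295,.020,.088,81.5,4,.12),(.5485,.144,.088,81.5,10,.12)])
E
```

```text
t: 6.2
tool_pos: [0.5295, -0.0171, 0.0887]
tcp_rot: [-0.0, 0.998, -0.067, 0.004]
contact_force: [-0.6, 0.9, 0.5]
grip_width: 0.119
[ 7.07550219e-03 -3.21568216e-04 -9.99974917e-01]
now [ 0.5295 -0.0171  0.0887] head 82.3 t 6.2 F [-0.6  0.9  0.5] open 0.119
[[0.12,-1.2,-9.2,0.2,0.0,0.0,0.004],[0.12,-1.3,-9.2,0.2,0.0,0.0,0.004],[0.12,-1.3,-9.2,0.2,0.0,0.0,0.004],[0.12,-1.3,-9.2,0.2,0.0,0.0,0.004]]
[[0.12,0.0,-12.5,-0.0,0.0,0.0,0.0],[0.12,0.0,-12.5,-0.0,0.0,0.0,0.0],[0.12,0.0,-12.5,-0.0,0.0,0.0,0.0],[0.12,0.0,-12.5,-0.0,0.0,0.0,0.0],[0.12,0.0,-12.5,-0.0,0.0,0.0,0.0],[0.12,0.0,-12.5,-0.0,0.0,0.0,0.0],[0.12,0.0,-12.5,-0.0,0.0,0.0,0.0],[0.12,0.0,-12.5,-0.0,0.0,0.0,0.0],[0.12,0.0,-12.5,-0.0,0.0,0.0,0.0],[0.12,0.0,-12.5,-0.0,0.0,0.0,0.0]]
```

```bash
python3 -m jog '[[0.12,-5.5,0,1,0,-0.007,0],[0.12,0,0,0,0,0,0.01],[0.12,0,-8,0,0,0,0],[0.12,0,-10,0,0,0,0],[0.12,0,-12,0,0,0,0],[0.12,0,-12,0,0,0,0],[0.12,0,-12,0,0,0,0]]'
python3 - <<'E'
from h import *
print(tool()[1][:,2]);plan([(.5485,.144,.087,82,8,.12)])
E
```

```text
t: 6.9
tool_pos: [0.535, 0.0414, 0.0909]
tcp_rot: [-0.0, 0.997, -0.072, 0.002]
contact_force: [0.6, -0.8, 0.4]
grip_width: 0.122
[ 4.82246157e-03  5.81237391e-04 -9.99988203e-01]
now [0.535  0.0414 0.0909] head 81.7 t 6.9 F [ 0.6 -0.8  0.4] open 0.122
[[0.12,-0.2,-12.9,0.5,0.0,0.0,-0.001],[0.12,-0.2,-12.9,0.5,0.0,0.0,-0.001],[0.12,-0.2,-12.9,0.5,0.0,0.0,-0.001],[0.12,-0.1,-12.9,0.5,0.0,0.0,-0.001],[0.12,-0.1,-12.9,0.5,0.0,0.0,-0.001],[0.12,-0.1,-12.9,0.5,0.0,0.0,-0.001],[0.12,-0.1,-12.9,0.5,0.0,0.0,-0.001],[0.12,-0.1,-12.9,0.5,0.0,0.0,-0.001]]
```

```bash
python3 -m jog '[[0.12,0,-6,3,0,-0.005,0],[0.12,0,-12,1,0,0,0],[0.12,0,-12,0.5,0,0,0],[0.12,0,-12,0.5,0,0,0],[0.12,0,-12,0.5,0,0,0]]'
python3 - <<'E'
from h import *
print(tool()[1][:,2]);plan([(.5485,.147,.087,82,5,.12)])
sc=env.get_image("scene");print([px2w("scene",b,.07) for b in blobs(sc,*COL["blue"],5,350)])
E
```

```text
t: 7.4
tool_pos: [0.5436, 0.0996, 0.0853]
tcp_rot: [0.001, 0.997, -0.071, 0.0]
contact_force: [-0.4, -4.6, 7.9]
grip_width: 0.121
[ 3.90153743e-05 -1.52100705e-03 -9.99998843e-01]
now [0.5436 0.0996 0.0853] head 81.8 t 7.4 F [-0.4 -4.6  7.9] open 0.121
[[0.12,-0.4,-9.5,-0.3,0.0,0.0,-0.001],[0.12,-0.4,-9.5,-0.3,0.0,0.0,-0.001],[0.12,-0.4,-9.5,-0.3,0.0,0.0,-0.001],[0.12,-0.4,-9.5,-0.3,0.0,0.0,-0.001],[0.12,-0.3,-9.5,-0.3,0.0,0.0,-0.001]]
[array([-0.68744684,  0.14117729]), array([0.56165822, 0.39017784]), array([0.56863516, 0.15929943]), array([0.47497806, 0.03271603]), array([0.96253622, 0.16505045])]
```

```bash
python3 -m jog '[[0.12,0,-8,-2.5,0,0,0],[0.12,0,-10,0,0,0,0],[0.12,0,-10,0,0,0,0],[0.12,0,-8,0,0,0,0],[0.12,0,-5,0,0,0,0],[0.12,0,0,0,0,0,0]]'
python3 - <<'E'
from h import *
print(tool()[1][:,2]);plan([(.5485,.147,.087,82,5,.12)])
E
```

```text
t: 8.05
tool_pos: [0.55, 0.1476, 0.0878]
tcp_rot: [-0.001, 0.998, -0.07, 0.0]
contact_force: [-0.4, -0.0, -1.7]
grip_width: 0.119
[ 1.96621861e-04  2.71210476e-03 -9.99996303e-01]
now [0.55   0.1476 0.0878] head 82.0 t 8.05 F [-0.4 -0.  -1.7] open 0.119
[[0.12,-0.3,0.2,0.2,0.0,0.0,-0.0],[0.12,-0.3,0.2,0.2,0.0,0.0,-0.0],[0.12,-0.3,0.2,0.2,0.0,0.0,-0.0],[0.12,-0.3,0.2,0.2,0.0,0.0,-0.0],[0.12,-0.3,0.2,0.2,0.0,0.0,-0.0]]
```

```bash
python3 -m jog '[[0.12,0,8,0,0,0,0],[0.12,0,10,-22,0,0,0],[0.12,0,5,-27,0,0,0],[0.12,0,0,-5,0,0,0]]'
python3 - <<'E'
from h import *
plan([(.4565,.005,.145,55,5,.12)])
E
```

```text
t: 8.45
tool_pos: [0.5446, 0.1217, 0.1411]
tcp_rot: [-0.0, 0.998, -0.07, -0.002]
contact_force: [1.1, -0.3, 0.2]
grip_width: 0.122
now [0.5446 0.1217 0.1411] head 81.9 t 8.45 F [ 1.1 -0.3  0.2] open 0.122
[[0.12,-14.2,25.6,-0.8,0.0,0.0,0.094],[0.12,-11.7,26.8,-0.8,0.0,0.0,0.094],[0.12,-9.1,27.8,-0.8,0.0,0.0,0.094],[0.12,-6.5,28.5,-0.8,0.0,0.0,0.094],[0.12,-3.8,29.0,-0.8,0.0,0.0,0.094]]
```

```bash
python3 -m jog '[[0.12,-14,26,-1,0,0,0.094],[0.12,-12,27,-1,0,0,0.094],[0.12,-9,28,-1,0,0,0.094],[0.12,-6,28,-1,0,0,0.094],[0.12,-3,22,0,0,0,0.094],[0.12,0,0,0,0,0,0]]'
python3 - <<'E'
from h import *
print(tool()[1][:,2]);plan([(.4565,.005,.145,55,1,.12)])
im=env.get_image("top");sc=env.get_image("scene")
a=cv2.resize(im[180:370,205:425],None,fx=2.4,fy=2.4)[:450];b=cv2.resize(sc[170:290,240:373],(0,0),fx=3.75,fy=3.75)[:450]
w=np.hstack([a,b]);f=800/w.shape[1];cv2.imwrite("pics/c7.png",cv2.resize(w,None,fx=f,fy=f)[:,:,::-1])
print(caps(im=im))
E
```

```text
t: 9.05
tool_pos: [0.457, 0.0047, 0.1437]
tcp_rot: [0.0, 0.95, -0.311, -0.002]
contact_force: [-0.1, -0.1, 0.7]
grip_width: 0.12
[-3.27905444e-03  3.91358519e-04 -9.99994547e-01]
now [0.457  0.0047 0.1437] head 53.8 t 9.05 F [-0.1 -0.1  0.7] open 0.12
[[0.12,-0.5,0.0,-1.3,0.0,0.0,-0.022]]
{'blue': [array([0.55259107, 0.17501423]), array([0.47688878, 0.03308115])], 'orange': [array([0.62411462, 0.04033763])]}
```

View pics/c7.png

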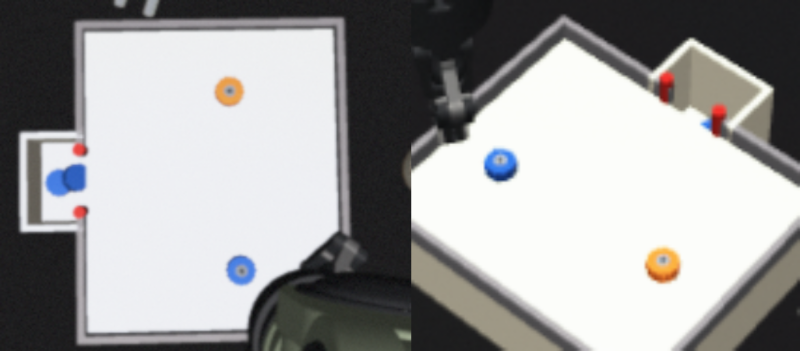

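The second cap is past the gate edge, tilted and leaning on the first at top-crop (76,178). Only the third blue cap at (241,270) and the orange cap remain on the deck. Now descending behind the third.

```bash
python3 -m jog '[[0.12,0,1,18,0,0,-0.02],[0.12,0,1,18,0,0,0],[0.12,0,0,18,0,0,0],[0.12,0,0,0,0,0,0]]'
python3 - <<'E'
from h import *
print(tool()[1][:,2]);plan([(.4565,.005,.0875,55,1,.12)])
E
```

```text
t: 9.55
tool_pos: [0.4627, 0.0065, 0.0889]
tcp_rot: [-0.002, 0.955, -0.295, 0.002]
contact_force: [0.3, 0.1, -0.1]
grip_width: 0.123
[ 0.00500723  0.00184333 -0.99998576]
now [0.4627 0.0065 0.0889] head 55.7 t 9.55 F [ 0.3  0.1 -0.1] open 0.123
[[0.12,-4.2,4.7,1.4,0.0,0.0,0.012]]
```

```bash
python3 -m jog '[[0.12,-8.5,4,0.5,-0.004,-0.003,0.14],[0.12,0,0,0,0,0,0]]'
python3 - <<'E'
from h import *
print(tool()[1][:,2]);plan([(.514,.071,.087,45,8,.12)])
E
```

```text
t: 9.75
tool_pos: [0.4545, 0.0092, 0.0884]
tcp_rot: [-0.001, 0.933, -0.361, -0.0]
contact_force: [-0.3, 0.4, -0.2]
grip_width: 0.114
[-2.52255944e-05  1.10882411e-03 -9.99999385e-01]
now [0.4545 0.0092 0.0884] head 47.7 t 9.75 F [-0.3  0.4 -0.2] open 0.114
[[0.12,0.3,-10.7,0.2,0.0,0.0,0.006],[0.12,0.2,-10.7,0.2,0.0,0.0,0.006],[0.12,0.2,-10.7,0.2,0.0,0.0,0.006],[0.12,0.1,-10.7,0.2,0.0,0.0,0.006],[0.12,0.0,-10.7,0.2,0.0,0.0,0.006],[0.12,-0.0,-10.7,0.2,0.0,0.0,0.006],[0.12,-0.1,-10.7,0.2,0.0,0.0,0.006],[0.12,-0.1,-10.7,0.2,0.0,0.0,0.006]]
```

```bash
python3 -m jog '[[0.12,0,-8,0.5,0,0,0],[0.12,0,-10,0.5,0,0,0],[0.12,0,-10,0.5,0,0,0],[0.12,0,-10,0.5,0,0,0],[0.12,0,-10,0.5,0,0,0],[0.12,0,0,0,0,0,0]]'
python3 - <<'E'
from h import *
print(tool()[1][:,2]);plan([(.514,.071,.087,47,3,.12)])
print(caps("scene")["blue"],caps("top"))
E
```

```text
t: 10.35
tool_pos: [0.4944, 0.0492, 0.0883]
tcp_rot: [-0.002, 0.934, -0.356, 0.003]
contact_force: [-0.7, 0.0, 0.3]
grip_width: 0.118
[ 0.00738956  0.00127764 -0.99997188]
now [0.4944 0.0492 0.0883] head 48.3 t 10.35 F [-0.7  0.   0.3] open 0.118
[[0.12,0.0,-9.8,0.4,0.0,0.0,0.007],[0.12,-0.0,-9.8,0.4,0.0,0.0,0.007],[0.12,-0.1,-9.8,0.4,0.0,0.0,0.007]]
[array([-0.68744684,  0.14117729]), array([0.56186838, 0.39049695]), array([0.50983062, 0.06615628])] {'blue': [array([0.55259107, 0.17501423])], 'orange': [array([0.62402874, 0.04037725])]}
```

```bash
python3 -m jog '[[0.12,0,-8,0.8,-0.003,-0.006,0],[0.12,0,-10,0.3,0,0,0],[0.12,2,-7,0.3,0,0,-0.1],[0.12,3,-7,0.3,0,0,-0.14],[0.12,0,0,0,0,0,0]]'
python3 - <<'E'
from h import *
print(tool()[1][:,2]);plan([(.551,.107,.087,90,4,.12)])
print(caps("scene")["blue"])
E
```

```text
t: 10.95
tool_pos: [0.5192, 0.0711, 0.0861]
tcp_rot: [-0.001, 0.971, -0.239, -0.001]
contact_force: [-0.2, -0.6, 0.6]
grip_width: 0.118
[-0.00222194  0.00299883 -0.99999303]
now [0.5192 0.0711 0.0861] head 62.3 t 10.95 F [-0.2 -0.6  0.6] open 0.118
[[0.12,2.9,-11.6,-0.2,0.0,0.0,-0.121],[0.12,4.3,-11.2,-0.2,0.0,0.0,-0.121],[0.12,5.6,-10.6,-0.2,0.0,0.0,-0.121],[0.12,6.8,-9.9,-0.2,0.0,0.0,-0.121]]
[array([-0.68744684,  0.14117729]), array([0.56165822, 0.39017784])]
```

```bash
python3 -m jog '[[0.12,0,-8,-1,0,0,0],[0.12,0,-10,0,0,0,0],[0.12,0,-8,0,0,0,0],[0.12,0,0,0,0,0,0]]'
python3 - <<'E'
from h import *
print(tool()[1][:,2]);plan([(.551,.107,.087,86,4,.12)])
im=env.get_image("top");sc=env.get_image("scene")
a=cv2.resize(im[180:370,205:425],None,fx=2.4,fy=2.4)[:450];b=cv2.resize(sc[170:290,240:373],(0,0),fx=3.75,fy=3.75)[:450]
w=np.hstack([a,b]);f=800/w.shape[1];cv2.imwrite("pics/c8.png",cv2.resize(w,None,fx=f,fy=f)[:,:,::-1])
E
```

```text
t: 11.4
tool_pos: [0.5311, 0.0959, 0.087]
tcp_rot: [-0.001, 0.97, -0.244, -0.002]
contact_force: [-0.8, -0.9, -0.4]
grip_width: 0.121
[-0.00374337  0.0031927  -0.9999879 ]
now [0.5311 0.0959 0.087 ] head 61.8 t 11.4 F [-0.8 -0.9 -0.4] open 0.121
[[0.12,3.1,-4.8,0.0,0.0,0.0,-0.106],[0.12,3.6,-4.4,0.0,0.0,0.0,-0.106],[0.12,4.0,-4.0,0.0,0.0,0.0,-0.106],[0.12,4.4,-3.6,0.0,0.0,0.0,-0.106]]
```

View pics/c8.png

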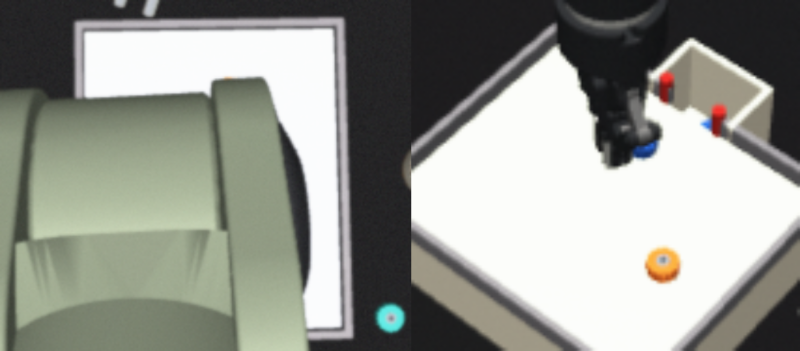

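The third cap is in the nest at scene-crop (644,146), ahead of the fingers. I'll turn it into line with the gate and push it through.

```bash
python3 -m jog '[[0.12,3,-5,0,0,0,-0.13],[0.12,3,-5,0,0,0,-0.13],[0.12,3,-4,0,0,0,-0.13],[0.12,0,0,0,0,0,0]]'
python3 - <<'E'
from h import *
print(tool()[1][:,2]);plan([(.551,.147,.087,88,4,.12)])
s,M=tool();h=-M[:2,1];print("cap exp",s["tool_pos"][:2]+.022*h)
sc=env.get_image("scene");b=[u for u in blobs(sc,*COL["blue"],5,350) if 300<u[0]<360];print(b,[px2w("scene",u,.068) for u in b])
E
```

```text
t: 11.9
tool_pos: [0.5431, 0.1045, 0.0866]
tcp_rot: [-0.001, 0.999, -0.045, -0.003]
contact_force: [-0.2, -0.5, -0.2]
grip_width: 0.12
[-0.00620176  0.00178084 -0.99997918]
now [0.5431 0.1045 0.0866] head 84.8 t 11.9 F [-0.2 -0.5 -0.2] open 0.12
[[0.12,1.0,-10.8,-0.1,0.0,0.0,-0.014],[0.12,1.2,-10.8,-0.1,0.0,0.0,-0.014],[0.12,1.3,-10.7,-0.1,0.0,0.0,-0.014],[0.12,1.5,-10.7,-0.1,0.0,0.0,-0.014]]
cap exp [0.54508481 0.12637616]
[(np.float64(341.2857142857143), np.float64(212.0))] [array([0.5672744 , 0.16212394])]
```

```bash
python3 -m jog '[[0.12,1,-8,-0.5,0,0.006,0],[0.12,1.5,-10,0,0,0,0],[0.12,1.5,-10,0,0,0,0],[0.12,1,-9,0,0,0,0],[0.12,0,-5,0,0,0,0],[0.12,0,0,0,0,0,0]]'
python3 - <<'E'
from h import *
print(tool()[1][:,2]);plan([(.551,.147,.087,88,1,.12)])
E
```

```text
t: 12.55
tool_pos: [0.5516, 0.1495, 0.087]
tcp_rot: [-0.001, 0.999, -0.049, -0.0]
contact_force: [-0.9, -0.2, -0.7]
grip_width: 0.117
[-9.33250567e-04  1.26897041e-03 -9.99998759e-01]
now [0.5516 0.1495 0.087 ] head 84.3 t 12.55 F [-0.9 -0.2 -0.7] open 0.117
[[0.12,-0.3,2.5,0.0,0.0,0.0,-0.064]]
```

Backing off and up to look.

```bash
python3 -m jog '[[0.12,0,8,0,0,0,0],[0.12,0,12,-22,0,0,0],[0.12,0,20,-27,0,0,0],[0.12,0,40,-5,0,0,0],[0.12,0,40,-5,0,0,0],[0.12,0,40,-5,0,0,0],[0.12,0,20,0,0,0,0],[0.12,0,0,0,0,0,0]]'
python3 - <<'E'
from h import *
im=env.get_image("top");sc=env.get_image("scene");print(caps(im=im))
a=cv2.resize(im[150:400,100:480],(400,263));a=np.vstack([a,cv2.resize(im[240:315,210:310],(400,300),interpolation=cv2.INTER_CUBIC)])[:560];b=cv2.resize(sc[170:240,310:375],(0,0),fx=6.1,fy=6.1,interpolation=cv2.INTER_CUBIC)
b=np.vstack([b,np.zeros((600,b.shape[1],3),np.uint8)])[:a.shape[0]]
cv2.imwrite("pics/c9.png",np.hstack([a,b])[:,:,::-1])
E
```

```text
t: 13.35
tool_pos: [0.5318, -0.0403, 0.1531]
tcp_rot: [0.002, 0.999, -0.05, -0.001]
contact_force: [-0.3, -0.0, -0.5]
grip_width: 0.119
{'blue': [array([0.55669356, 0.17459203])], 'orange': [array([0.62415234, 0.04038554])]}
```

View pics/c9.png

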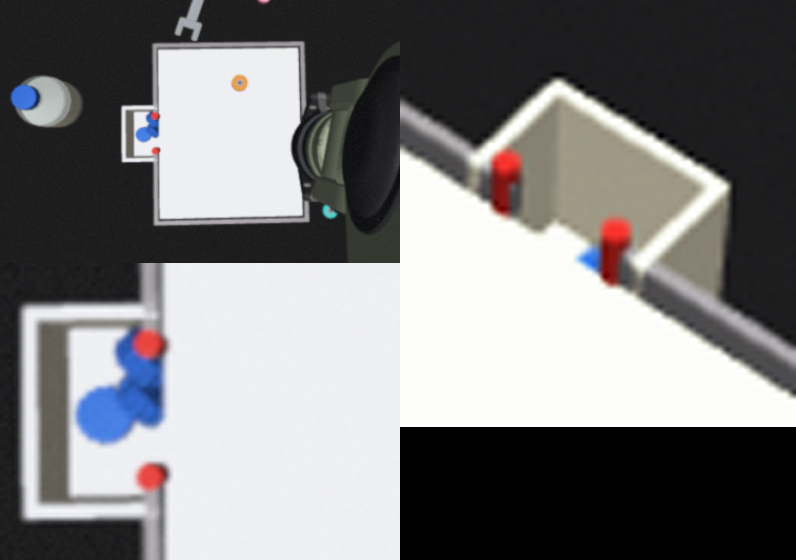

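The view shows three blue discs in the slot, with crop centres near (104,415), (143,398) and (133,352). None shows above deck level in the scene view, and the orange cap is still on the deck. The arm is hanging free. One check of the bystanders against the first picture, then hand in.

```bash
python3 - <<'E'
from h import *
sc=env.get_image("scene").astype(int);o=cv2.imread("pics/scene0.png")[:,:,::-1].astype(int)
d=np.abs(sc-o).max(2)
for n,(x0,x1,y0,y1) in dict(jar=(222,262,285,332),bottle=(375,418,145,210),wrench=(370,430,265,330)).items(): print(n,(d[y0:y1,x0:x1]>40).mean().round(3))
s=env.sense();print(s["t"],s["contact_force"].round(1),np.abs(s["qvel"]).max())
env.close_job()
E
```

```text
jar 0.0
bottle 0.0
wrench 0.0
13.5 [-0.4  0.1  0. ] 0.025496080109734382
the job is handed in; nothing more can be done
```

I swept the three blue caps through the gate one at a time, pushing along the deck with the two fingertips set about 10 mm apart. I handed the job in at about 13.5 s of the 54 s; the hand-in gives no verdict.

**Caps:** The last pictures show all three blue caps in the slot, none standing above deck level. Two of them lean against the wall on the deck side, so I judged their depth from the two views and did not measure it. The orange cap has not moved; it measured within 1 mm of where it started.

**Bystanders:** The jar, bottle and wrench areas of the scene picture match the first picture, with no changed pixels.

**Arm:** At hand-in it hung clear of everything and read no contact force. During the second push the fingertips brushed the deck at about 9 N, and I raised them at once.

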